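# Find the hidden release notch of a parts case and press it

## Task

The lid of the low grey parts case is opened by a release key that lies in an inconspicuous notch somewhere along the case's front rail. Put the closed fingertips on top of the rail at its left end, feel along the rail to the right until they find the notch, then press the key inside it fully home, so that the lid comes ajar and stays so. This is done by touch alone: grasp, lift and shift nothing else, and leave the things around the case where they stand.

Things in the scene. Friction and masses are not known exactly. Their poses are not given: they have to be found in the camera images.
- parts_case: low grey painted steel case bolted to the worktop, 105 (x) x 322 (y) x 66 (z) mm. Origin: centre of its underside; x points to its back, y to its left end (as the robot sees it), z up. Front rail: rigid flat step along the front edge, x -52.5 to -24.5, y -161 to +161, top at z = 60 mm. Behind it the lid stands 6 mm proud (front edge x = -24.5, top z = 66).
- rail_mid (a point): point on the rail's top, at mid-length and mid-width (case frame: x -38.5, y 0, z 60 mm); axes as the case. One notch cuts the rail from front to back, open above and in front: 48 mm long along y, its centre anywhere from y = -45 to +45 mm (not given). Its floor is the key, top 26 x 46 mm, 8 mm below the rail's top (16 mm when home). A fingertip may overhang the rail's front.
- release_key (a joint): the release key in the notch: 0 = up, slides straight down as it is pressed, 0.008 m = fully home. Needs 5 to 10 N, has no spring and stays where it is left.
- case_lid (a joint): the lid, hinged along the back edge of the case: 0 = shut, rises in step with the key (30 rad per m of key travel) to 0.24 rad = ajar, when its front edge stands about 19 mm higher.
- water_cooler: fixed box-shaped water cooler, 320 (x) x 300 (y) x 352 (z) mm, close behind the case (its front face about 160 mm nearer to the robot than its origin, the centre of its underside): keep the arm and gripper clear of it, and swing across in front of it.
- seal_ring: black rubber O-ring lying flat, 42 mm across, 8 mm thick, in front of the case; a bystander, to be left alone (origin: centre of its underside)
- crucible: small steel crucible, 25 mm across, 26 mm high, in front of the case; a bystander, to be left alone (origin: centre of its underside)
- grease_tin: flat round tin, 64 mm across, 33 mm high, beyond the left end of the case; a bystander, to be left alone (origin: centre of its underside)
- brass_weight: brass weight with a knob, 32 mm across, 42 mm high, beyond the right end of the case; a bystander, to be left alone (origin: centre of its underside)
- ring_nut: knurled steel ring nut, 68 mm across, 34 mm high, at the back on the left; a bystander, to be left alone (origin: centre of its underside)
- oil_jar: screw-cap jar, 56 mm across, 90 mm high, at the back on the left; a bystander, to be left alone (origin: centre of its underside)
- sample_jar: screw-cap jar, 54 mm across, 80 mm high, at the back on the right; a bystander, to be left alone (origin: centre of its underside)
- spanner: steel combination spanner lying flat, 36x191x7 mm, at the front on the right; a bystander, to be left alone (origin: centre of its underside)

How it is judged (in metres and radians):
On the way, in this order (a step that is already met when the one before it is completed fails the run):
1. the fingertips touch the top of the rail at its left end (within about 45 mm of the end) (contact force between the fingers and parts_case above 0.3 N and x of the grasp point in the frame of parts_case between -0.08 and -0.01 m and y of the grasp point in the frame of parts_case above 0.115 m and value of joint release_key below 0.001 m), for 0.1 s.
2. the fingertips touch the rail farther along, 50 to 90 mm from its left end (contact force between the fingers and parts_case above 0.3 N and x of the grasp point in the frame of parts_case between -0.08 and -0.01 m and y of the grasp point in the frame of parts_case between 0.071 and 0.111 m and value of joint release_key below 0.001 m), for 0.1 s.
3. the key in the notch is pressed home and the lid comes ajar (value of joint release_key above 0.0065 m and value of joint case_lid above 0.18 rad), for 0.2 s.
At the end, for the whole second after the job is handed in: the key is pressed at least 6.5 of its 8 mm, the lid stands ajar by at least 0.18 rad and is at rest, and every loose thing is within 20 mm of where it stood (all of step 3 and velocity of joint case_lid below 0.05 rad/s and distance of each of seal_ring, crucible, grease_tin, brass_weight, ring_nut, oil_jar, sample_jar, spanner from where it was at the start of the episode below 0.02 m); the robot touches nothing.
It fails at once if a thing beside the case is shifted by more than 20 mm or lifted (distance of any of seal_ring, crucible, grease_tin, brass_weight, ring_nut, oil_jar, sample_jar, spanner from where it was at the start of the episode above 0.02 m).
It also fails if it takes over 54 s, if anything falls off the work surface, if the arm or the gripper's body presses on something with over 40 N, if the wrist force passes 120 N, or if a joint passes its speed limit or range.

## Robot

A 6-joint arm with a two-finger parallel gripper is mounted at the origin on a cart in front of the work surface, level with it; the furniture and walls round the work are solid. World frame = base frame: x ahead of the robot, y to its left, z up, the work surface at z = 0. Lengths are in m, angles in degrees, forces in N, time in s.
With the tool pointing down it reaches from about 0.375 to 0.9 m from the base axis. Payload 3.1 kg.
Tool frame: the origin (TCP) lies at the very end of the fingers, on their centre line; the grasp point (between the pads) lies 19 mm behind it; z points along the fingers, y is the line along which they close (so a half turn about z gives the same grasp; the last joint's range is limited). The gripper opens to 87 mm and grips with 3 to 60 N. Pads are 19 mm wide; open, the fingers measure 117 mm over their backs; the gripper's body (75 mm by 190 mm) begins 51 mm behind the grasp point.
Start: joints at [-83.566, 30.224, 82.088, -0, 67.689, -10.227], TCP at [0.179, -0.599, 0.223] pointing down, gripper open.
Joint ranges: [-176.69, 176.69], [-43.24, 126.21], [12.49, 139.97], [-82, 262], [0, 151.66], [-163.58, 163.58]. Speed limits (degrees/s): [159.86, 159.86, 180, 180, 180, 180].

## Interface

Orientations are given as a 3x3 rotation matrix whose columns are the frame's x, y, z axes.
In Python, from rig import * gives the robot as it stands.
- The arm moves only by the tool jog_arm, never from a script. Its arguments are lists of equal length, an entry for each row: "delta_pos": the shift along the world's x, y, z in cm, a list of three; "turn": the turn about the world's z in degrees; "grip": the closure, from 0 (fully open) to 1 (shut). In form: {"delta_pos": [[x, y, z], ...], "turn": [turn, ...], "grip": [grip, ...]}. A call has 1 to 12 rows; each row is the pose to reach, as a shift and turn from the pose commanded when the call began; what a row does not reach only later rows make up. A row lasts 1/8 s, in which the tool goes at most 62.5 mm and 10.7 degrees, less where a joint would pass 70% of its speed; a pose out of reach is approached as far as the arm can. A call with a gripper value outside its range is refused whole. The fingers move at their own pace and stop on an object; the grip force is fixed at half the most. Time passes only in rows, so rows that repeat a pose let the fingers close. It gives the time, the measured TCP pose, the force, the opening and the grip force at its end, in the units of the state.
- read_state(): the state, without advancing time (a new reading comes with each control period).
- capture(name): name is "scene" or "top" or "wrist"; returns a dict with "color" (480x640x3 uint8, blue, green, red), "fovy" (degrees; the focal length in pixels is half the picture's height over the tangent of half this angle, whatever the lens; pixels are square), "cx", "cy" (the principal point, pixels), "k1" (the pictures are not rectified: a ray, as slopes to the right and down, at radius r is drawn at 1 + k1 r^2 times it, then the intrinsics apply), "camera_from_world" (4x4, takes a point from world to camera coordinates). Camera axes: x right, y up, looking along -z (the intrinsics and any distortion apply to the point x, -y, -z); pixel columns grow to the right and rows downward; lengths in m; the calibration is good to about 2 mm. A picture is of the moment at which its call begins. There is no depth.
- hand_in(): hands the job in; it is judged then, once.
The state is a dict: "time_s": time; "joint_positions": joint angles; "qvel": joint speeds; "tau": joint torques, N m; "position": TCP position; "tcp_rot": TCP orientation; "force": force on the tool from outside, world axes, zero at the start; "moment": the same for the moment, N m; "opening": opening from 0.0 (shut) to 1.0 (fully open); "grasp_force": force on a finger pad.
Only numpy, scipy, OpenCV 4.12 (cv2) and the standard library are available. Lean on these libraries where they do the work, as an engineer would, in place of code of your own. Each camera call takes 0.05 s, during which the arm holds its last target. There are 200 camera calls.

## Working session

There is one attempt and no reset: what is moved stays moved. The work goes in short steps, Python scripts to look and compute and a tool call to move; the robot and the scene stay as the last step left them, time stands still between calls to the robot, and variables do not carry over. Pictures are saved under pics/ and viewed, at most 10 in all, crops included, and the job is handed in when it is done.

Besides the shell and the picture viewer there is one more tool, called after "Emit:" as a command line: name --pt "numbers of a row" for each row, then --argument value for the rest. jog_arm: Moves the arm, as the interface text tells. Its arguments: {"type":"object","properties":{"delta_pos":{"type":"array"},"turn":{"type":"array"},"grip":{"type":"array"}},"required":["delta_pos","turn","grip"]}

```bash
mkdir -p pics
python3 - <<'E'
from rig import *
import cv2
for n in("scene","top"):
    c=capture(n); cv2.imwrite(f"pics/{n}0.png",c["color"]); print(n,c["fovy"],c["cx"],c["cy"],c["k1"],c["camera_from_world"].tolist() if hasattr(c["camera_from_world"],'tolist') else c["camera_from_world"])
s=read_state();print(s)
E
```

```text
scene 51.82392173769454 324.82106224378794 240.6783172391114 -0.011304873069777815 [[0.4806664999450338, -0.8765329001629547, -0.025490993752909537, -0.27626094258271255], [0.3712321469925257, 0.17706555534336413, 0.9115012244370637, -0.26704403916686015], [-0.7944472347927902, -0.44759117958564154, 0.4105066711847974, -0.9089600767788681], [0.0, 0.0, 0.0, 1.0]]
top 54.643517388601666 327.62318908428625 244.95473940277432 0.03932692845198379 [[-0.019464392854080755, -0.9998082979549663, -0.0021224399204024377, 0.005192158958770092], [0.9893679639857164, -0.0195670660503396, 0.14411162952704631, -0.5512747286369507], [-0.14412553295506328, 0.0007051713092255898, 0.9895591611843347, -1.4089923494188186], [0.0, 0.0, 0.0, 1.0]]
{'time_s': 0.1, 'joint_positions': array([-8.35649623e+01,  3.02730567e+01,  8.21488055e+01, -5.06307456e-05,
        6.76886020e+01, -1.02287720e+01]), 'qvel': array([-0.05165954, -0.12580652, -0.15730277,  0.0339599 , -0.00047183,
       -0.00804833]), 'tau': array([-5.90346390e-04, -4.40986490e+01, -1.77150321e+01,  6.35510869e-02,
        5.34276443e-02, -3.32276056e-05]), 'position': array([ 0.17916049, -0.5980904 ,  0.22167706]), 'tcp_rot': array([[ 9.58003752e-01,  2.86755581e-01, -2.16891970e-04],
       [ 2.86755460e-01, -9.58001898e-01,  1.91572456e-03],
       [ 3.41561790e-04, -1.89746627e-03, -9.99998141e-01]]), 'force': array([-0.73463497, -0.15714346,  0.234227  ]), 'moment': array([-0.01516553,  0.01723609,  0.01445514]), 'grasp_force': 0.0, 'opening': 0.9998094383194442}
```

View pics/top0.png

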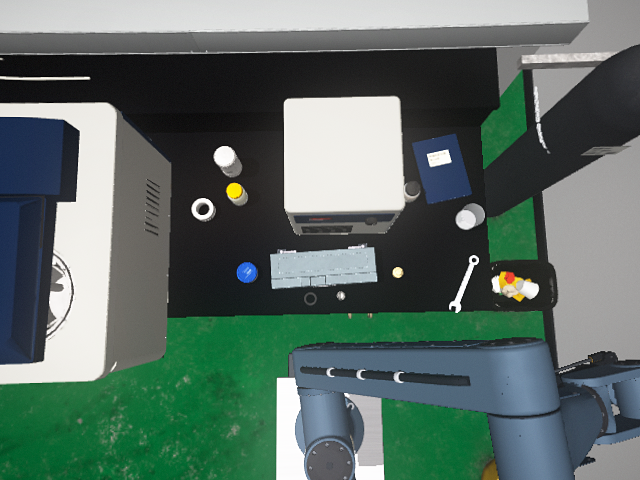

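View pics/scene0.png

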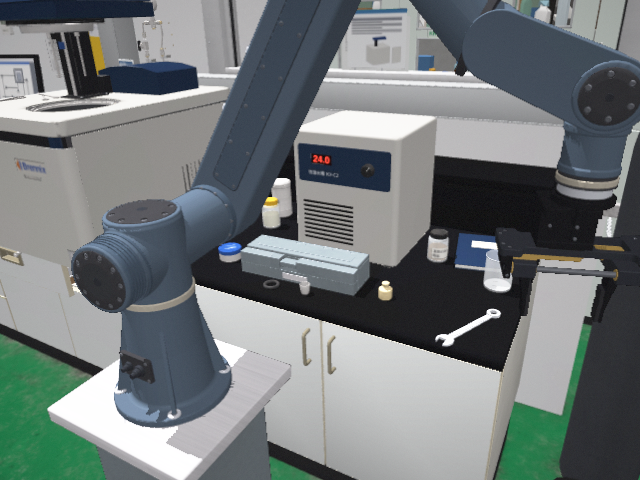

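The top view shows the grey case at about columns 270–377 and rows 248–290, with the ring at (310,299), the crucible at (341,296) and what may be the notch near (319,281). I'll enlarge the case and measure it.

```bash
cat > h.py <<'E'
from rig import *
import cv2, numpy as np
def ray(c,uv,z):
    """pixels -> world points on the plane at height z"""
    f=240/np.tan(np.radians(c["fovy"]/2)); M=np.array(c["camera_from_world"]); R,t=M[:3,:3],M[:3,3]; o=-R.T@t
    out=[]
    for u,v in uv:
        d=np.array([(u-c["cx"])/f,(v-c["cy"])/f]); s=d.copy()
        for _ in range(10): s=d/(1+c["k1"]*(s@s))
        w=R.T@np.array([s[0],-s[1],-1]); out.append(o+w*(z-o[2])/w[2])
    return np.array(out)
E
python3 - <<'E'
from h import *
c=capture("top");im=c["color"]
cv2.imwrite("pics/crop.png",cv2.resize(im[235:315,260:400],None,fx=5.6,fy=5.6,interpolation=cv2.INTER_CUBIC))
print(ray(c,[(319,281)],.06),ray(c,[(310,299)],.008),ray(c,[(341,295)],.026),ray(c,[(398,272)],.04),ray(c,[(247,273)],.033))
E
```

```text
[[0.43814331 0.02275806 0.06      ]] [[0.38589668 0.05290035 0.008     ]] [[ 0.39578754 -0.04402904  0.026     ]] [[ 0.46257121 -0.22129189  0.04      ]] [[0.46928086 0.24627199 0.033     ]]
```

View pics/crop.png

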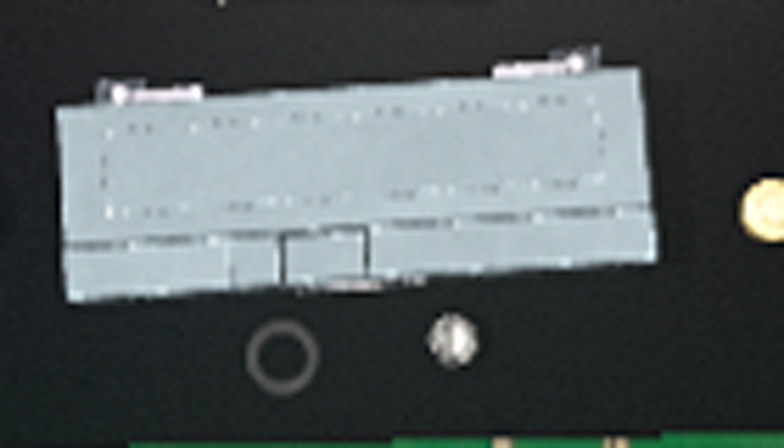

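The crop shows the rail's front edge running from (68,300) to (655,262), the lid edge from (65,244) to (650,208), and the notch between u=281 and 367 around v=258.

Run:
```python
from h import *
c=capture("top")
P=lambda l,z:ray(c,[(260+u/5.6-.4,235+v/5.6-.4) for u,v in l],z)
F=P([(68,298),(655,261)],.06);L=P([(65,244),(650,208)],.063);N=P([(281,258),(367,255)],.057);B=P([(58,107),(640,68)],.066)
print(F,L,N,B)
y=F[0]-F[1];print(np.linalg.norm(y),np.linalg.norm(B[0]-B[1]));y/=np.linalg.norm(y);x=np.array([y[1],-y[0],0])
print("yaw",np.degrees(np.arctan2(-y[0],y[1])))
ctr=np.mean([F.mean(0),B.mean(0)],0);ctr[2]=0;print("ctr",ctr,"depth",(B.mean(0)-F.mean(0))@x)
w=lambda a,b:ctr+x*a+y*b
print("notch y",(N-ctr)@y)
for b in(.14,.13,.09,.05,0):print(b,w(-.0385,b),w(-.045,b))
```

```text
[[ 0.42037738  0.16637671  0.06      ]
 [ 0.43413171 -0.15209898  0.06      ]] [[ 0.4494214   0.16759837  0.063     ]
 [ 0.46271911 -0.15008587  0.063     ]] [[0.43990203 0.05089229 0.057     ]
 [0.44060881 0.00407649 0.057     ]] [[ 0.52395945  0.17092851  0.066     ]
 [ 0.53915053 -0.14697259  0.066     ]]
0.318772558866173 0.3182638576086356
yaw 2.472954557930517
ctr [0.47940477 0.00955841 0.        ] depth 0.1044121073407738
notch y [ 0.04299984 -0.00380286]
0.14 [0.43489993 0.14776684 0.        ] [0.42840598 0.14748638 0.        ]
0.13 [0.43533141 0.13777615 0.        ] [0.42883746 0.13749569 0.        ]
0.09 [0.43705732 0.0978134  0.        ] [0.43056337 0.09753294 0.        ]
0.05 [0.43878323 0.05785066 0.        ] [0.43228929 0.05757019 0.        ]
0 [0.44094062 0.00789722 0.        ] [0.43444668 0.00761676 0.        ]
```

Emit:
jog_arm --pt "3 2.5 0" --pt "6 5 0" --pt "9.5 7.5 0" --pt "13 10 0" --pt "16 12.5 0" --pt "19 15 0" --pt "22 17.5 0" --pt "25 20 0" --pt "25 24 0" --pt "25 28 0" --pt "25 32 0" --pt "25 36 0" --turn '[-2, -4, -6, -8, -10, -12, -14, -14, -14, -14, -14, -14]' --grip '[1, 1, 1, 1, 1, 1, 1, 1, 1, 1, 1, 1]'

```text
time_s: 1.7
position: [0.4291, -0.2374, 0.2225]
tcp_rot: [[0.999, 0.046, 0.0], [0.046, -0.999, 0.0], [0.0, -0.0, -1.0]]
force: [0.8, -0.1, 0.3]
opening: 0.005
grasp_force: 0.0
```

Emit:
jog_arm --pt "0 4 0" --pt "0 8 0" --pt "0 12 0" --pt "0 16 0" --pt "0 20 -1" --pt "0 24 -2" --pt "0 28 -4" --pt "0 32 -6" --pt "0 36 -8" --pt "0 38.5 -9.5" --pt "0 38.5 -11" --pt "0 38.5 -11" --turn '[0, 0, 0, 0, 0, 0, 0, 0, 0, 0, 0, 0]' --grip '[1, 1, 1, 1, 1, 1, 1, 1, 1, 1, 1, 1]'

```text
time_s: 3.2
position: [0.4283, 0.1466, 0.1117]
tcp_rot: [[0.999, 0.047, -0.003], [0.047, -0.999, -0.0], [-0.003, 0.0, -1.0]]
force: [-0.7, -0.0, 0.5]
opening: 0.002
grasp_force: 0.0
```

Run:
```python
from h import *
s=read_state();print(s["time_s"],s["position"],s["tcp_rot"],s["force"],s["opening"])
a=capture("scene")["color"];b=capture("wrist")["color"]
cv2.imwrite("pics/m1.png",np.hstack([cv2.resize(a[180:360,140:460],(400,225)),cv2.resize(b,(400,300))[:225]]) if 0 else np.vstack([cv2.resize(a[200:340,180:420],(480,280)),cv2.resize(b,(400,300))[:, :400] if 0 else cv2.resize(b,(480,320))]))
```

```text
3.2 [0.42833531 0.14655982 0.11171931] [[ 9.98874191e-01  4.73626202e-02 -2.67074482e-03]
 [ 4.73621126e-02 -9.98877753e-01 -2.53007773e-04]
 [-2.67973070e-03  1.26230818e-04 -9.99996402e-01]] [-0.66397145 -0.04097982  0.50079482] 0.001516622457930656
```

View pics/m1.png

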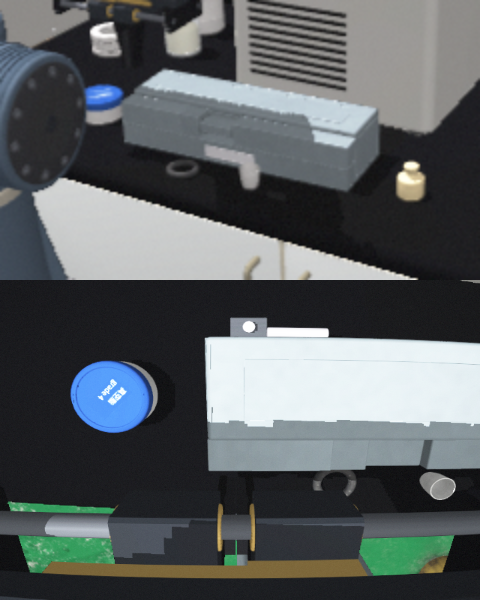

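The fingers are over the rail's left end, clear of the lid and the tin (blue, at (112,397) in the wrist half). Next I lower them to touch.

Emit:
jog_arm --pt "0 0 -1.5" --pt "0 0 -3" --pt "0 0 -4" --pt "0 0 -4.7" --pt "0 0 -4.9" --pt "0 0 -5.05" --pt "0 0 -5.15" --pt "0 0 -5.25" --pt "0 0 -5.25" --turn '[0, 0, 0, 0, 0, 0, 0, 0, 0]' --grip '[1, 1, 1, 1, 1, 1, 1, 1, 1]'

```text
time_s: 4.42
position: [0.4294, 0.1463, 0.0604]
tcp_rot: [[0.999, 0.047, 0.001], [0.047, -0.999, 0.0], [0.001, -0.0, -1.0]]
force: [-0.5, 0.8, 3.7]
opening: 0.004
grasp_force: 1.9
```

Emit:
jog_arm --pt "0 0 -0.03" --pt "0 0 -0.03" --pt "0 0 -0.03" --turn '[0, 0, 0]' --grip '[1, 1, 1]'

```text
time_s: 4.8
position: [0.4294, 0.1463, 0.0604]
tcp_rot: [[0.999, 0.047, 0.001], [0.047, -0.999, 0.0], [0.001, -0.0, -1.0]]
force: [-0.5, 0.4, 7.9]
opening: 0.006
grasp_force: 3.7
```

Emit:
jog_arm --pt "0 -0.5 0" --pt "0.05 -1 0" --pt "0.05 -1.5 0" --pt "0.1 -2 0" --pt "0.1 -2.5 0" --pt "0.15 -3 0" --pt "0.15 -3.5 0" --pt "0.2 -4 0" --pt "0.2 -4.5 0" --pt "0.2 -4.8 0" --pt "0.2 -4.8 0" --pt "0.2 -4.8 0" --turn '[0, 0, 0, 0, 0, 0, 0, 0, 0, 0, 0, 0]' --grip '[1, 1, 1, 1, 1, 1, 1, 1, 1, 1, 1, 1]'

```text
time_s: 6.3
position: [0.4321, 0.0986, 0.0604]
tcp_rot: [[0.999, 0.046, 0.002], [0.046, -0.999, 0.0], [0.002, -0.0, -1.0]]
force: [-0.1, 1.4, 6.4]
opening: 0.003
grasp_force: 3.2
```

Emit:
jog_arm --pt "0 -0.5 0" --pt "0.05 -1 0" --pt "0.05 -1.5 0" --pt "0.1 -2 0" --pt "0.1 -2.5 0" --pt "0.15 -3 0" --pt "0.2 -3.5 0" --pt "0.2 -4 0" --pt "0.2 -4.5 0" --pt "0.2 -5 0" --pt "0.2 -5 0" --turn '[0, 0, 0, 0, 0, 0, 0, 0, 0, 0, 0]' --grip '[1, 1, 1, 1, 1, 1, 1, 1, 1, 1, 1]'

```text
time_s: 7.68
position: [0.4338, 0.0484, 0.0603]
tcp_rot: [[0.999, 0.046, 0.002], [0.046, -0.999, 0.0], [0.002, -0.0, -1.0]]
force: [-0.1, 1.4, 6.9]
opening: 0.007
grasp_force: 3.3
```

Emit:
jog_arm --pt "0 -0.3 0" --pt "0 -0.6 0" --pt "0.05 -0.9 0" --pt "0.05 -1.2 0" --pt "0.05 -1.5 0" --pt "0.05 -1.8 0" --pt "0.05 -2.1 0" --pt "0.05 -2.1 0" --turn '[0, 0, 0, 0, 0, 0, 0, 0]' --grip '[1, 1, 1, 1, 1, 1, 1, 1]'

```text
time_s: 8.68
position: [0.4338, 0.027, 0.0597]
tcp_rot: [[0.999, 0.046, -0.0], [0.046, -0.999, -0.0], [-0.0, 0.0, -1.0]]
force: [0.7, -0.3, -0.4]
opening: 0.009
grasp_force: 0.0
```

The fingertips have dropped into the notch: the force is gone and z is lower. Now I press the key.

Emit:
jog_arm --pt "0 0 -0.3" --pt "0 0 -0.6" --pt "0 0 -0.8" --pt "0 0 -1.0" --pt "0 0 -1.2" --pt "0 0 -1.35" --pt "0 0 -1.5" --pt "0 0 -1.6" --pt "0 0 -1.7" --pt "0 0 -1.7" --turn '[0, 0, 0, 0, 0, 0, 0, 0, 0, 0]' --grip '[1, 1, 1, 1, 1, 1, 1, 1, 1, 1]'

```text
time_s: 9.93
position: [0.4336, 0.0274, 0.0443]
tcp_rot: [[0.999, 0.047, 0.001], [0.047, -0.999, -0.0], [0.001, 0.0, -1.0]]
force: [-2.7, 1.2, 19.9]
opening: 0.004
grasp_force: 9.9
```

The key is home: z is 16 mm below the rail and the force is 20 N, against a hard stop. I hold briefly, then lift straight up.

Emit:
jog_arm --pt "0 0 0" --pt "0 0 0" --pt "0 0 0.4" --pt "0 0 1" --pt "0 0 2" --pt "0 0 4" --pt "0 0 7" --pt "0 0 10" --pt "0 0 12" --pt "0 0 12" --pt "0 0 12" --turn '[0, 0, 0, 0, 0, 0, 0, 0, 0, 0, 0]' --grip '[1, 1, 1, 1, 1, 1, 1, 1, 1, 1, 1]'

```text
time_s: 11.3
position: [0.4331, 0.0274, 0.1623]
tcp_rot: [[0.999, 0.046, -0.001], [0.046, -0.999, 0.0], [-0.001, -0.0, -1.0]]
force: [0.3, 0.2, 0.9]
opening: 0.007
grasp_force: 0.0
```

Run:
```python
from h import *
a=capture("scene")["color"]
cv2.imwrite("pics/e.png",cv2.resize(a[180:360,180:440],(780,540)))
```

```text
(no output)
```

View pics/e.png

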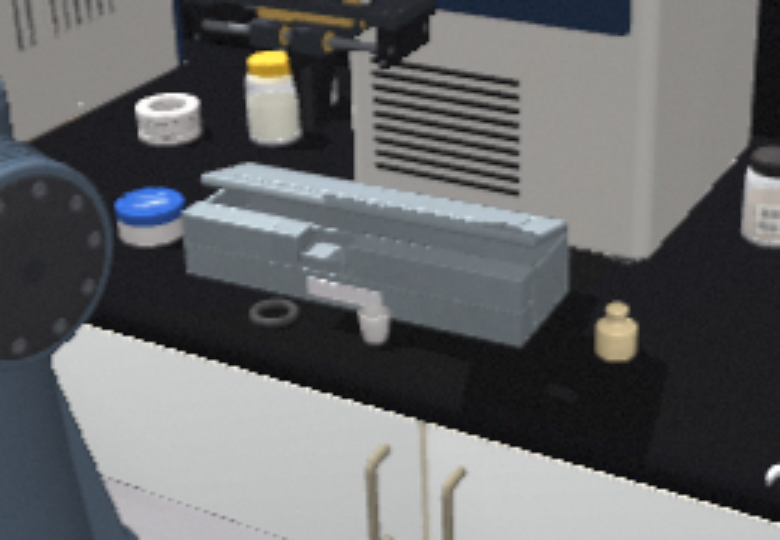

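The lid now stands ajar, with its front edge from (205,180) to (555,235). The key is down in the notch at (322,250), and the bystanders are where they were.

```bash
python3 -c "
from rig import *
print(hand_in())"
```

```text
the job is handed in; nothing more can be done
None
```

I felt along the rail from its left end, found the notch about 20 mm left of the rail's middle, and pressed the key fully home; the last picture shows the lid ajar and the things nearby where they stood, and I handed the job in at about 11 s (no verdict was returned).

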